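# Lock off the bench saw and hold its blade guard open

### The arm

A 6-joint arm with a two-finger parallel gripper is mounted at the origin on the work surface. World frame = base frame: x ahead of the robot, y to its left, z up, the work surface at z = 0. Lengths are in m, angles in rad, forces in N, time in s.
With the tool pointing down it reaches from about 0.375 to 0.9 m from the base axis. Payload 3.1 kg.
Tool frame: the origin (TCP) lies at the very end of the fingers, on their centre line; the grasp point (between the pads) lies 19 mm behind it; z points along the fingers, y is the direction in which the jaws open and shut (so a half turn about z gives the same grasp; the last joint's range is limited). The gripper opens to 87 mm and grips with 3 to 60 N. Pads are 19 mm wide; open, the fingers measure 117 mm over their backs; the gripper's body (75 mm by 190 mm) begins 51 mm behind the grasp point.
Start: joints at [-0.178, 0.527, 1.433, -0, 1.181, -0.178], TCP at [0.625, 0, 0.223] pointing down, gripper open.
Joint ranges: [-3.08, 3.08], [-0.75, 2.2], [0.22, 2.44], [-1.43, 4.57], [0, 2.65], [-2.85, 2.85]. Speed limits (rad/s): [2.79, 2.79, 3.14, 3.14, 3.14, 3.14].

### API

Orientations are given as a unit quaternion [x, y, z, w].
In Python, from rig import robot gives the robot as it stands.
- The arm moves only by the tool arm_command, never from a script. Its argument "targets" is a list of rows, each a list of 5 numbers: the shift along the tool's x, y, z in cm, then the turn about the tool's z in rad, then the finger opening in cm, from 0 to 8.7. In form: [[dx, dy, dz, spin, hand], ...]. A call has 1 to 5 rows; each row is the pose to reach, as a shift and turn from the pose commanded when the call began, along the tool's axes at that moment; what a row does not reach only later rows make up. A row lasts 1/8 s, in which the tool goes at most 62.5 mm and 10.7 degrees, less where a joint would pass 70% of its speed; a pose out of reach is approached as far as the arm can. A call with a gripper value outside its range is refused whole. The fingers move at their own pace and stop on an object; "newtons" is the grip in N (left out, the last holds). Time passes only in rows, so rows that repeat a pose let the fingers close. It gives the time, the measured TCP pose, the force and the opening at its end, in the units of the state.
- robot.get_obs(): the state, without advancing time (a new reading comes with each control period).
- robot.camera(name): name is "scene" or "side" or "wrist"; returns (picture, depth): 400x640x3 uint8, red, green, blue; 400x640 float32, m along the optical axis (not along the pixel's ray), 0 where there is no reading.
- robot.camera_model(name): a dict with "mtx" (3x3 intrinsics, pixels), "extrinsics" (4x4, takes a point from world to camera coordinates). Camera axes: x right, y up, looking along -z (the intrinsics and any distortion apply to the point x, -y, -z); pixel columns grow to the right and rows downward; lengths in m; the calibration is good to about 2 mm. A picture is of the moment at which its call begins: read the wrist's pose just before it. camera_model takes no time and is no camera call; for the wrist camera it gives the pose at the moment of the call.
- robot.hand_in(): hands the job in, once; it reports no verdict.
The state is a dict: "time": time; "q": joint angles; "joint_velocities": joint speeds; "joint_torque": joint torques, N m; "position": TCP position; "tool_rot": TCP orientation; "ft_force": force on the tool from outside, world axes, zero at the start; "moment": the same for the moment, N m; "grip_width": finger opening in m.
Only numpy, scipy, OpenCV 4.12 (cv2) and the standard library are available. Lean on these libraries where they do the work, as an engineer would, in place of code of your own. Each camera call takes 0.05 s, during which the arm holds its last target.

### The job

I want to check the saw blade: first lock the saw off by swinging the steel hasp on its switch box down flat over the staple, and only then raise the saw's blade guard. Hold the guard open at about 45 degrees so that I can look at the teeth, and finish like that, still holding it, because it falls shut when let go. Keep off the blade and leave everything else lying on the bench and on the saw where it is.

Things in the scene. Friction and masses are not known exactly. Their poses are not given: they have to be found in the camera images.
- saw: compact bench saw fixed on the bench: dark base 250 x 260 mm, aluminium table 290 mm (x) x 300 mm (y), its top 125 mm above the bench. Origin: centre of the underside, on the bench. x is the feed direction, away from the robot's side; the blade stands in the plane y = 0. The rip fence (38 mm high bar along x) stands at y = -108 mm, top 164 mm above the bench; the parked mitre gauge at y = +88 mm, x = +40 to +120 mm, reaches 161 mm above the bench
- blade: the 125 mm saw blade; origin at its centre, axis y of the saw; it stands 28 mm out of the saw table, under the guard. Not to be touched
- guard (a joint): angle of the blade guard in rad: 0 shut (hood lying over the blade, bottom 1 mm above the saw table), growing as its front end (towards the saw's -x) rises; 45 degrees = 0.785; stop at 1.25. The guard is a clear hood with black top, 37 mm wide, 185 mm long, 0.25 to 0.45 kg; its hinge has no friction and it falls shut from every angle
- guard_hinge (a point): point on the axis of the guard's hinge, on the blade's plane, 167 mm above the bench, at x = +85 mm of the saw; the axis runs along the saw's y
- guard_lug (a point): where to grip the orange lifting lug on top of the guard near its front: on its middle plane, 24 mm above the hood's black top and 16 mm below the lug's tip; the lug is 12 mm thick across (saw's y), 28 mm long (x), 40 mm high. With the guard shut it lies 125 mm in front of (-x) and 37 mm above the hinge axis, 204 mm above the bench; it turns with the guard
- switchbox: the saw's grey switch box, 150 mm (x) x 85 mm (y), top 65 mm above the bench, screwed to the bench left or right of the saw. Origin: centre of the underside. On top along its x at y = 0: hasp hinge (-55 mm), flat green start button (-26 mm), staple (a steel loop 15 mm long, 4 mm thick, centred at +5 mm, standing 20 mm above the box), red stop mushroom (+52 mm, 33 mm across, 23 mm high; does nothing)
- hasp (a joint): angle of the hasp in rad: 0 lying flat over start button and staple (staple through its slot), growing as it swings up and back; it starts leaning back past upright, to the box's -x side, at 1.75 to 2.1. Its stiff hinge (0.06 N m) keeps it where it is left. Stops at 0 and 2.4
- hasp_hinge (a point): point on the axis of the hasp's hinge, in the middle of its width, 71 mm above the bench; the axis runs along the box's y
- hasp_end (a point): a point at the free end of the hasp, 76 mm from its hinge axis, in the middle of its 28 mm width. The hasp is a 3 mm thick steel strap 81 mm long, with a 24 x 10 mm slot 48 to 72 mm from the axis and a 12 mm lip across the end on the upper side; closed, it can be pressed down at 10 to 45 mm from the axis or on the end
- charger: battery charger with a black battery on it, screwed to the bench on the other side of the saw; 150 x 90 mm, 100 mm high; origin at the centre of its underside
- offcut_mid (a point): plywood offcut 110 (x) x 42 (y) x 12 mm lying on the saw table left of the guard; its centre
- pushstick_mid (a point): yellow push stick, 280 mm long, 40 mm wide, 12 mm thick, lying on the bench at the right; about its middle
- padlock_mid (a point): brass padlock 40 mm wide, 16 mm thick, lying on the bench in front of the robot's right; centre of its body
- tape_mid (a point): grey tape measure 66 x 36 x 66 mm, standing on the bench in front of the robot's left; its centre
- square_mid (a point): combination square, 250 mm steel blade with blue head, lying on the bench at the left; about its middle
- glue_mid (a point): white glue bottle, 54 mm across, 110 mm high, behind the things to the right of the saw; its centre
- mug_mid (a point): blue mug, 82 mm across, 95 mm high, behind the things to the left of the saw; its centre

How it is judged:
By the outcome, as a careful person would: the job done as asked, in the order asked, and still so for the second after the job is handed in, while the arm keeps its last pose, push and grip.
It also fails if it takes over 51 s, if anything falls off the work surface, if the arm or the gripper's body presses on something with over 40 N, if the wrist force passes 120 N, or if a joint passes its speed limit or range.

## Working session

There is one attempt and no reset: what is moved stays moved. The work goes in short steps, Python scripts to look and compute and a tool call to move; the robot and the scene stay as the last step left them, time stands still between calls to the robot, and variables do not carry over. Pictures are saved under pics/ and viewed, and the job is handed in when it is done.

Besides the shell and the picture viewer there is one more tool, called after "Call:" by a JSON object that holds its "api" and its "payload", one argument or row to a line. arm_command: Moves the arm, as the interface text tells. Its arguments: {"type":"object","properties":{"targets":{"type":"array","items":{"type":"array","items":{"type":"number"}}},"newtons":{"type":"number"}},"required":["targets"]}

```bash
ls; mkdir -p pics
cat > h.py <<'E'
import numpy as np, cv2
from rig import robot
def snap(n,f):
    m=robot.camera_model(n); p,d=robot.camera(n)
    cv2.imwrite(f'pics/{f}.png',cv2.cvtColor(p,cv2.COLOR_RGB2BGR)); np.savez(f'pics/{f}.npz',p=p,d=d,K=m['mtx'],E=m['extrinsics'],dist=np.array(m.get('dist',[])))
    return p,d,m
def load(f):
    z=np.load(f'pics/{f}.npz'); return z['p'],z['d'],{'mtx':z['K'],'extrinsics':z['E']}
def ray(m,u,v):
    K=np.array(m['mtx']);E=np.array(m['extrinsics'])
    r=np.linalg.inv(K)@[u,v,1.]; c=np.array([r[0],-r[1],-1.])
    R=E[:3,:3]; return -R.T@E[:3,3], R.T@c
def onz(m,u,v,z):
    o,r=ray(m,u,v); return o+r*(z-o[2])/r[2]
def dep(m,d,u,v):
    o,r=ray(m,u,v); return o+r*d[v,u]
def cloud(m,d):
    K=np.array(m['mtx']);E=np.array(m['extrinsics'])
    v,u=np.mgrid[:d.shape[0],:d.shape[1]]
    c=np.stack([(u-K[0,2])/K[0,0]*d,-(v-K[1,2])/K[1,1]*d,-d],-1)
    P=(c-E[:3,3])@E[:3,:3]; P[d<=0]=np.nan; return P
def proj(m,P):
    K=np.array(m['mtx']);E=np.array(m['extrinsics'])
    c=E[:3,:3]@np.array(P)+E[:3,3]; q=K@[c[0]/-c[2],-c[1]/-c[2],1]; return q[:2]
E
python3 - <<'E'
from h import *
for n in ["scene","side","wrist"]:
    p,d,m=snap(n,n+'0'); print(n,m.keys(),np.round(m['mtx'],1).tolist(),np.round(m['extrinsics'],3).tolist())
print(robot.get_obs())
E
```

```text
pics
scene dict_keys(['mtx', 'extrinsics']) [[389.9, 0.0, 322.0], [0.0, 389.9, 193.1], [0.0, 0.0, 1.0]] [[0.46, 0.888, 0.012, -0.257], [-0.712, 0.361, 0.602, 0.275], [0.53, -0.285, 0.799, -1.648], [0.0, 0.0, 0.0, 1.0]]
side dict_keys(['mtx', 'extrinsics']) [[376.2, 0.0, 326.1], [0.0, 376.2, 197.6], [0.0, 0.0, 1.0]] [[0.799, -0.602, 0.001, -0.396], [0.315, 0.42, 0.851, -0.285], [-0.512, -0.679, 0.526, -1.079], [0.0, 0.0, 0.0, 1.0]]
wrist dict_keys(['mtx', 'extrinsics']) [[289.2, 0.0, 320.3], [0.0, 289.2, 203.1], [0.0, 0.0, 1.0]] [[1.0, -0.0, -0.002, -0.623], [-0.0, 0.954, -0.299, 0.037], [0.002, 0.299, 0.954, -0.392], [0.0, 0.0, 0.0, 1.0]]
{'time': 0.15, 'q': array([-1.78482053e-01,  5.28256879e-01,  1.43362199e+00, -9.15309591e-06,
        1.18140187e+00, -1.78470784e-01]), 'joint_velocities': array([ 8.96952068e-04, -2.44589771e-03, -3.16051116e-03,  5.20522831e-04,
       -7.33514673e-04, -3.98975025e-05]), 'joint_torque': array([ 9.14956272e-04, -4.40429199e+01, -1.76841742e+01,  6.33679633e-02,
        5.52540855e-02, -1.06930895e-04]), 'position': array([6.24429425e-01, 1.40985003e-04, 2.21789363e-01]), 'tool_rot': array([ 7.07109282e-01,  7.07103776e-01, -4.84870720e-04, -6.90891137e-04]), 'ft_force': array([0.00894031, 0.35481195, 0.44798534]), 'moment': array([-0.02439599, -0.01850461,  0.00156636]), 'grip_width': 0.08668093556760138}
```

View pics/scene0.png

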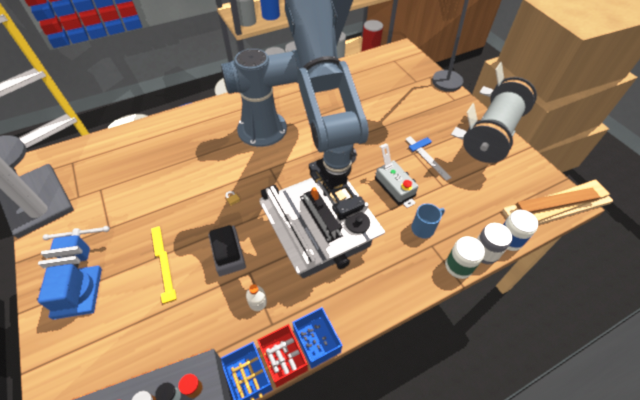

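View pics/side0.png

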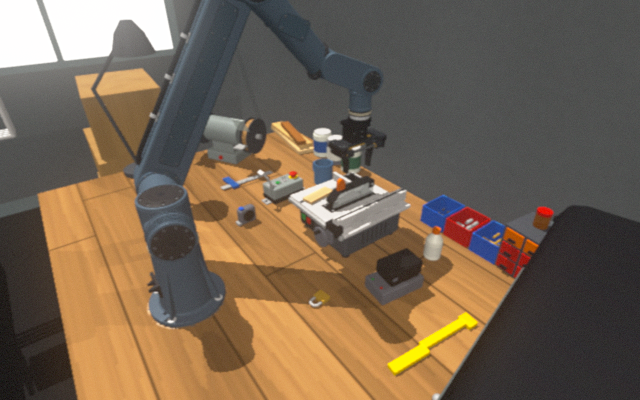

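View pics/wrist0.png

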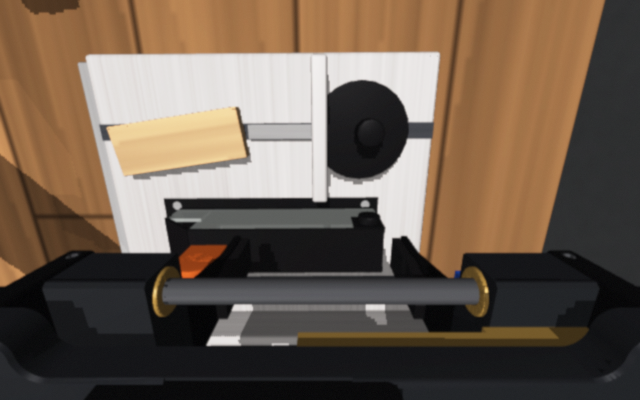

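The scene picture shows the saw near (320,220), the switch box at about (397,182) on the saw's left with the hasp standing up near (386,155), and the charger on the right. The wrist view shows the orange lug near (205,258) and the offcut near (180,140). Next I'll measure these.

Run:
```python
from h import *
for f in ['scene0','side0']:
    p,d,m=load(f); s=6 if f=='side0' else 6
    c=(slice(130,280),slice(255,425)) if f=='scene0' else (slice(150,260),slice(220,415))
    im=cv2.resize(cv2.cvtColor(p[c],cv2.COLOR_RGB2BGR),None,fx=4,fy=4,interpolation=cv2.INTER_CUBIC); cv2.imwrite(f'pics/{f}c.png',im)
    P=cloud(m,d); hsv=cv2.cvtColor(p,cv2.COLOR_RGB2HSV)
    # saw table
    t=(abs(P[...,2]-.125)<.006)&(hsv[...,1]<60)&(hsv[...,2]>110)
    n,l,st,ce=cv2.connectedComponentsWithStats(t.astype(np.uint8))
    print(f,'table',P[t][:,:2].min(0),P[t][:,:2].max(0), cv2.minAreaRect((P[t][:,:2]*1000).astype(np.float32)), t.sum())
    b=(abs(P[...,2]-.065)<.005)&(hsv[...,1]<60)
    n,l,st,ce=cv2.connectedComponentsWithStats(b.astype(np.uint8))
    for i in range(1,n):
        if st[i,4]>80: print('box?',ce[i],st[i],P[l==i].mean(0),cv2.minAreaRect((P[l==i][:,:2]*1000).astype(np.float32)))
    for nm,lo,hi in [('orange',(5,160,100),(15,255,255)),('red',(0,170,100),(4,255,255)),('green',(45,80,60),(85,255,255))]:
        k=cv2.inRange(hsv,lo,hi); n,l,st,ce=cv2.connectedComponentsWithStats(k)
        for i in range(1,n):
            q=np.nanmean(P[l==i],0)
            if st[i,4]>8 and .3<q[0]<.9 and abs(q[1])<.5: print(nm,ce[i],st[i,4],q,np.nanmax(P[l==i],0),np.nanmin(P[l==i],0))
```

```text
scene0 table [-1.19260867 -0.87384005] [0.92744229 0.94000497] ((94.56756591796875, -302.23388671875), (2403.696533203125, 1289.3984375), 47.51306915283203) 4675
box? [395.498 177.246] [377 161  41  35 500] [0.51984592 0.3187338  0.0638377 ] ((523.2613525390625, 322.23663330078125), (145.19871520996094, 83.34159088134766), 4.556675434112549)
orange [405.9 186. ] 10 [0.58111459 0.31803458 0.08193095] [0.58771635 0.33121993 0.08491595] [0.56997518 0.31056748 0.07866729]
orange [314.37096774 193.87096774] 62 [ 0.54724839 -0.02305933  0.2010989 ] [ 0.55623789 -0.00718678  0.21989535] [ 0.53078196 -0.02865471  0.17723822]
orange [253.18965517 288.29310345] 58 [ 0.70088146 -0.29610623  0.09929393] [ 0.71684305 -0.28006201  0.11260599] [ 0.63837937 -0.30781341 -0.00635982]
orange [263.66666667 354.5       ] 18 [ 0.86392287 -0.33790248  0.03665058] [ 0.88360401 -0.33155518  0.07092876] [ 0.84835212 -0.34254708  0.00099904]
orange [268.83333333 366.58333333] 12 [ 0.89748794 -0.33733409  0.03070647] [ 0.91105882 -0.33140494  0.07090116] [ 8.87295897e-01 -3.42209648e-01  5.41136574e-04]
red [40
[... 2708 characters left out ...]
.05882353 220.29411765] 17 [0.44259068 0.03302364 0.06318226] [0.44709048 0.04638407 0.0728184 ] [0.43972611 0.02288205 0.04549876]
red [509.5990099  250.51485149] 202 [ 0.81862173 -0.48330079  0.08476265] [ 0.82700593 -0.45132347  0.10367941] [ 0.81269004 -0.5108829   0.05783395]
red [505.3715847  263.10928962] 183 [ 0.81866263 -0.48314606  0.03500435] [ 0.82662425 -0.45295811  0.05470938] [ 0.81227113 -0.51003152  0.00949902]
green [277.33333333 182.11111111] 9 [0.49105076 0.31985606 0.06849253] [0.49873132 0.3302504  0.0702575 ] [0.48535675 0.31226811 0.06577134]
green [303.2 216.1] 20 [0.44332607 0.06395735 0.06336056] [0.44774704 0.07894455 0.0734567 ] [0.44070416 0.05490533 0.04421861]
```

Run:
```python
from h import *
p,d,m=load('wrist0'); P=cloud(m,d); hsv=cv2.cvtColor(p,cv2.COLOR_RGB2HSV)
t=(abs(P[...,2]-.125)<.005)&(hsv[...,1]<60)&(hsv[...,2]>110)
r=cv2.minAreaRect((P[t][:,:2]*1000).astype(np.float32)); print(r, cv2.boxPoints(r))
k=(cv2.inRange(hsv,(4,170,100),(13,255,255))>0); k[:230]=0
print(P[k].mean(0),P[k].min(0),P[k].max(0))
```

```text
((571.9921875, 3.7402420043945312), (299.1376953125, 248.23370361328125), 0.34216171503067017) [[ 421.6848    126.961685]
 [ 423.16724  -121.26759 ]
 [ 722.29956  -119.4812  ]
 [ 720.81714   128.74808 ]]
[nan nan nan] [nan nan nan] [nan nan nan]
```

```bash
ls pics
```

```text
scene0.npz
scene0.png
scene0c.png
side0.npz
side0.png
side0c.png
wrist0.npz
wrist0.png
```

View pics/scene0c.png

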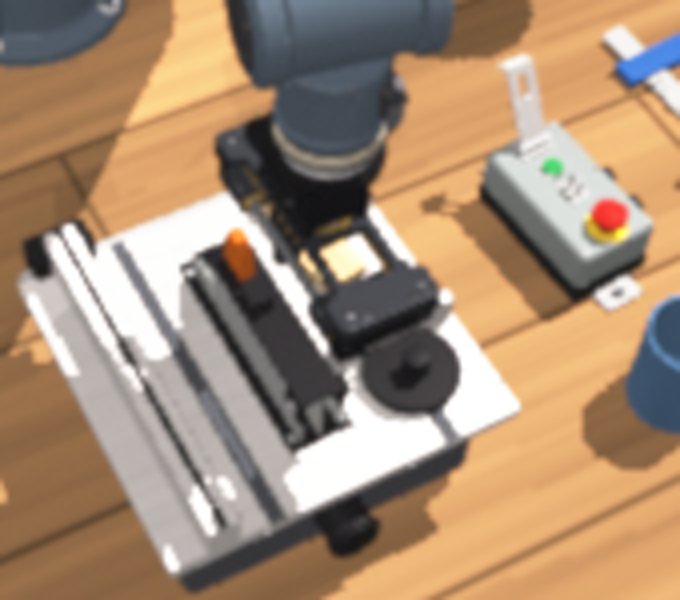

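View pics/side0c.png

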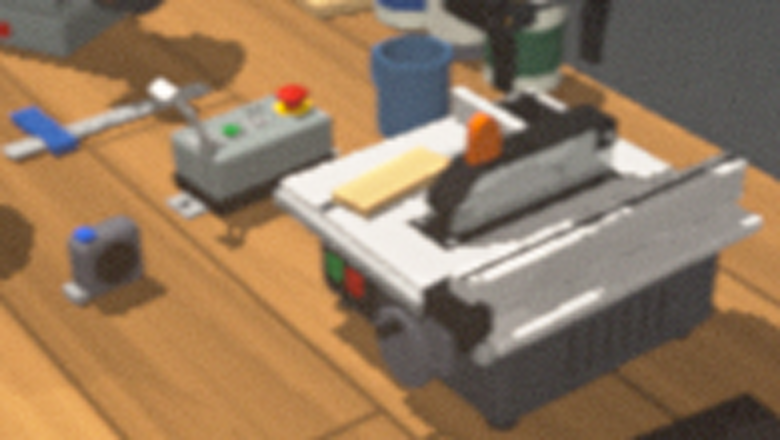

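Call:
{"api": "arm_command", "payload": {
  "targets": [
    [2, 0, -5, -0.1, 0],
    [6, -3, -6, -0.28, 0],
    [11, -6, -6, -0.46, 0],
    [16, -10, -6, -0.64, 0],
    [21, -14, -6, -0.82, 0]
  ],
  "newtons": 30
}}

```text
time: 0.78
position: [0.4855, 0.2089, 0.2824]
tool_rot: [0.364, 0.931, 0.0, -0.0]
ft_force: [0.3, 1.0, -0.5]
grip_width: 0.0453
```

```bash
cat >> h.py <<'E'
from scipy.spatial.transform import Rotation as Ro
def shift(to,q=None,p=None):
    o=robot.get_obs(); R=Ro.from_quat(o['tool_rot'] if q is None else q).as_matrix()
    a=np.arctan2(R[1,0],R[0,0]); print('pos',o['position'],'tool x yaw',a,'shift cm',np.round(R.T@(np.array(to)-o['position'])*100,2)); return a
E
python3 - <<'E'
from h import *
shift([.40,.318,.27])
E
```

```text
pos [0.4854871  0.20892118 0.28236051] tool x yaw 2.39604259402883 shift cm [13.68  2.21  1.24]
```

Call:
{"api": "arm_command", "payload": {
  "targets": [
    [4, 0.6, 0, -0.18, 0],
    [8, 1.2, 0, -0.36, 0],
    [12, 2, 0, -0.54, 0],
    [13.7, 2.2, 0.5, -0.72, 0],
    [13.7, 2.2, 1, -0.82, 0]
  ]
}}

```text
time: 1.4
position: [0.4003, 0.3182, 0.2723]
tool_rot: [-0.038, 0.999, -0.0, -0.0]
ft_force: [0.7, 0.4, -0.4]
grip_width: 0.0016
```

Run:
```python
from h import *
snap('wrist','wrist1'); snap('side','side1'); snap('scene','scene1')
shift([.40,.318,.27])
```

```text
pos [0.40127661 0.31715218 0.27219194] tool x yaw -3.0736269788518755 shift cm [0.12 0.09 0.22]
```

View pics/wrist1.png

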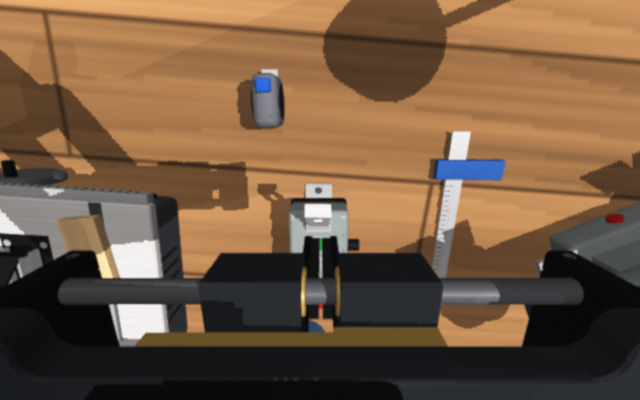

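View pics/scene1.png

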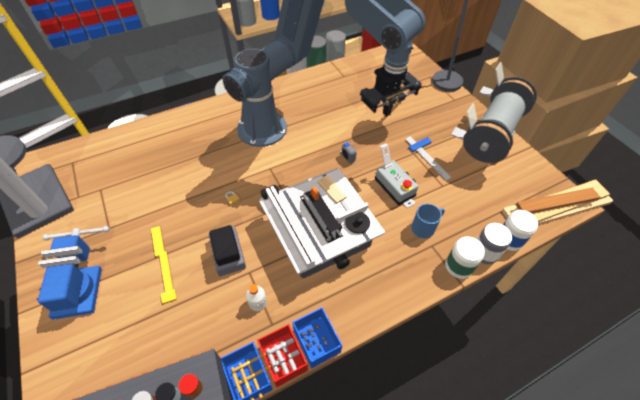

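The wrist view shows the hasp's lip at about (318,210), in line with the closed fingers (column 321). In the scene view both the box and the saw are now unobstructed. Measuring both.

Run:
```python
from h import *
for f in ['scene1','wrist1']:
    p,d,m=load(f);P=cloud(m,d);hsv=cv2.cvtColor(p,cv2.COLOR_RGB2HSV)
    near=(P[...,0]>.40)&(P[...,0]<.62)&(P[...,1]>.24)&(P[...,1]<.40)
    b=near&(abs(P[...,2]-.065)<.004)
    print(f,'box',b.sum(),cv2.minAreaRect((P[b][:,:2]*1000).astype(np.float32)))
    h=near&(P[...,2]>.09)&(P[...,2]<.16)&(hsv[...,1]<60)&(P[...,0]<.5)
    Q=P[h]; print('hasp',h.sum(),Q.min(0),Q.max(0),np.median(Q,0))
    for z in np.arange(.09,.155,.01):
        s=Q[(Q[:,2]>=z)&(Q[:,2]<z+.01)]
        if len(s): print(round(z,3),len(s),np.median(s,0),s[:,1].min(),s[:,1].max())
p,d,m=load('scene1');P=cloud(m,d);hsv=cv2.cvtColor(p,cv2.COLOR_RGB2HSV)
roi=(P[...,0]>.35)&(P[...,0]<.8)&(P[...,1]>-.2)&(P[...,1]<.2)
t=roi&(abs(P[...,2]-.125)<.006); r=cv2.minAreaRect((P[t][:,:2]*1000).astype(np.float32)); print('table',r)
t=roi&(abs(P[...,2]-.164)<.004)&(P[...,1]<-.05); print('fence',cv2.minAreaRect((P[t][:,:2]*1000).astype(np.float32)),cv2.fitLine((P[t][:,:2]*1000).astype(np.float32),cv2.DIST_HUBER,0,.01,.01).ravel())
k=roi&(cv2.inRange(hsv,(4,150,80),(15,255,255))>0); print('lug',k.sum(),np.median(P[k],0),P[k].min(0),P[k].max(0))
k=roi&(hsv[...,2]<70)&(P[...,2]>.165)&(P[...,2]<.2); print('guard',cv2.minAreaRect((P[k][:,:2]*1000).astype(np.float32)),P[k].mean(0))
im=cv2.resize(cv2.cvtColor(p[130:280,255:425],cv2.COLOR_RGB2BGR),None,fx=4,fy=4,interpolation=cv2.INTER_CUBIC); cv2.imwrite('pics/scene1c.png',im)
```

```text
scene1 box 490 ((521.5401611328125, 321.2057800292969), (146.93527221679688, 83.00179290771484), 5.439345836639404)
hasp 87 [0.41324382 0.30294691 0.09038957] [0.45639975 0.33540522 0.14297377] [0.43991864 0.31864223 0.11807628]
0.09 19 [0.45254433 0.32047291 0.0943426 ] 0.3054908054847776 0.3354052180404154
0.1 16 [0.44526133 0.31874212 0.10523029] 0.30738992889601274 0.3315621040530595
0.11 11 [0.4424578  0.32377213 0.1155604 ] 0.30493393609466374 0.33192697091134404
0.12 11 [0.43695971 0.31172372 0.12514936] 0.3035427959545255 0.3296407763970723
0.13 24 [0.42845863 0.31980318 0.13599257] 0.3029469074570579 0.3301641038959797
0.14 6 [0.42769345 0.30955615 0.14110418] 0.3044210237933308 0.32471309445829005
wrist1 box 1517 ((494.8247985839844, 320.9436950683594), (101.08556365966797, 81.52361297607422), 4.188347339630127)
hasp 496 [0.4117945  0.30129951 0.09062746] [0.45127559 0.33180275 0.14347218] [0.42147797 0.31585136 0.13728533]
0.09 22 [0.45018093 0.31835221 0.0960413 ] 0.30525458084390006 0.33180275036165097
0.1 25 [0.44586434 0.31745849 0.10342367] 0.3040782635015774 0.331007
[... 184 characters left out ...]
[0.41720514 0.31533375 0.13733056] 0.3012995082175147 0.32994352508248315
0.14 111 [0.42246701 0.31608821 0.14113219] 0.30204980822782085 0.32904160296422125
table ((576.8572998046875, -21.461456298828125), (308.53192138671875, 300.732177734375), 0.25819316506385803)
fence ((582.1585693359375, -129.2412567138672), (298.7716979980469, 26.776926040649414), 0.4803240895271301) [ 9.999922e-01  3.956025e-03  5.930917e+02 -1.294653e+02]
lug 76 [ 0.54652166 -0.02326982  0.2019239 ] [ 0.47141369 -0.02800902  0.12514636] [0.55619031 0.01707571 0.22208476]
guard ((592.0731811523438, -17.746471405029297), (42.526588439941406, 169.22373962402344), 89.03533172607422) [ 0.61221508 -0.02146276  0.17813148]
```

View pics/scene1c.png

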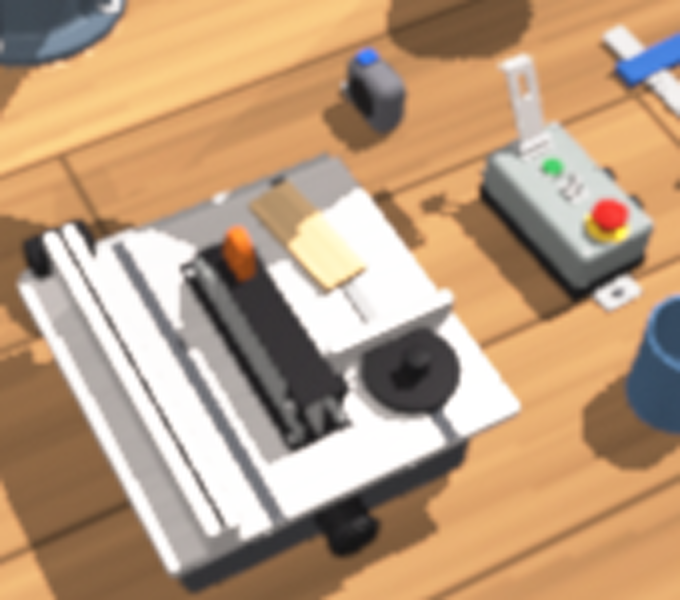

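Hasp angle is about 2.1 rad. The hinge is at about (0.465, 0.3185), the lip's back edge is at x ≈ 0.412, and the box yaw is about 0.068, which the tool is aligned with. I'll go down behind the hasp.

Call:
{"api": "arm_command", "payload": {
  "targets": [
    [1.8, -0.2, 2, 0, 0],
    [1.8, -0.2, 8, 0, 0],
    [1.8, -0.2, 14, 0, 0],
    [1.8, -0.2, 16.2, 0, 0],
    [1.8, -0.2, 16.2, 0, 0]
  ]
}}

```text
time: 2.17
position: [0.3832, 0.3131, 0.109]
tool_rot: [-0.034, 0.999, -0.001, -0.002]
ft_force: [0.2, 0.1, 0.6]
grip_width: 0.0006
```

Call:
{"api": "arm_command", "payload": {
  "targets": [
    [-2, 0, 0, 0, 0],
    [-4, 0, 0, 0, 0],
    [-6, 0, 0, 0, 0],
    [-8, 0, 0, 0, 0],
    [-10, 0, 0, 0, 0]
  ]
}}

```text
time: 2.8
position: [0.4846, 0.321, 0.1124]
tool_rot: [-0.034, 0.999, 0.0, 0.0]
ft_force: [-0.8, -0.4, -0.5]
grip_width: 0.0003
```

Run:
```python
from h import *
p,d,m=snap('scene','scene2'); cv2.imwrite('pics/scene2c.png',cv2.resize(cv2.cvtColor(p[100:220,330:470],cv2.COLOR_RGB2BGR),None,fx=4,fy=4)); 
p,d,m=snap('side','side2'); cv2.imwrite('pics/side2c.png',cv2.resize(cv2.cvtColor(p[130:230,220:340],cv2.COLOR_RGB2BGR),None,fx=5,fy=5)); shift([.493,.3205,.076]); print(robot.get_obs()['ft_force'])
```

```text
pos [0.48726722 0.32140004 0.11261594] tool x yaw -3.0745258166411724 shift cm [-0.54 -0.14  3.66]
[ 0.01452529 -0.4142769   1.11237902]
```

View pics/scene2c.png

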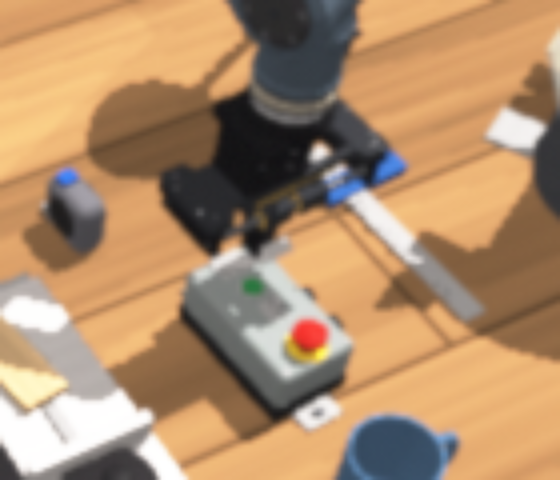

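View pics/side2c.png

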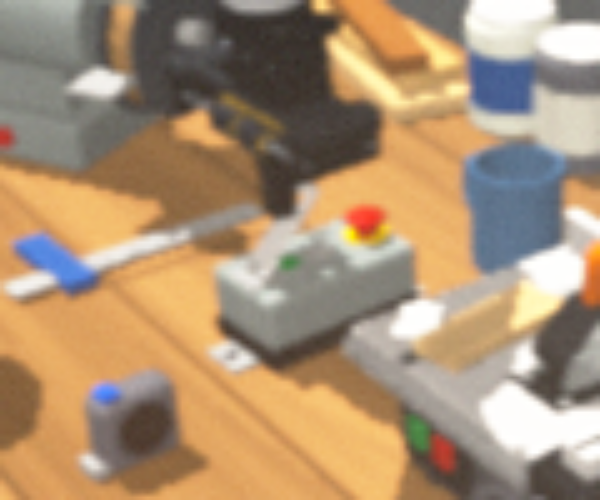

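The side crop shows the hasp leaning forward ahead of the fingers, around (290,225). Next I'll press it down.

Call:
{"api": "arm_command", "payload": {
  "targets": [
    [-0.8, -0.1, 0.8, 0, 0],
    [-1, -0.1, 1.8, 0, 0],
    [-0.8, -0.1, 2.8, 0, 0],
    [-0.7, -0.1, 3.4, 0, 0],
    [-0.7, -0.1, 3.6, 0, 0]
  ]
}}

```text
time: 3.52
position: [0.4897, 0.3201, 0.0737]
tool_rot: [-0.035, 0.999, -0.0, -0.001]
ft_force: [-1.3, 0.2, 1.4]
grip_width: 0.0001
```

Run:
```python
from h import *
p,d,m=snap('side','side3'); cv2.imwrite('pics/side3c.png',cv2.resize(cv2.cvtColor(p[130:230,220:340],cv2.COLOR_RGB2BGR),None,fx=5,fy=5)); shift([.493,.3205,.076]); print(robot.get_obs()['ft_force'])
```

```text
pos [0.48974293 0.32011134 0.07373577] tool x yaw -3.0721625943979554 shift cm [-0.33  0.02 -0.23]
[0.08311051 0.09631937 0.78996308]
```

View pics/side3c.png

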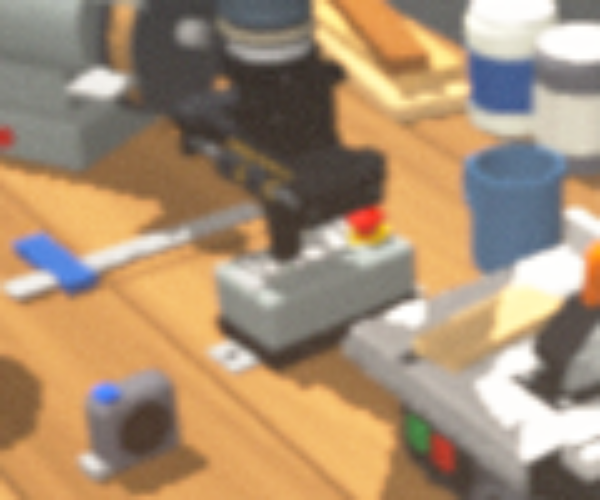

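Nearly flat now. I'll press further, a little at a time, until I feel a reaction.

Call:
{"api": "arm_command", "payload": {
  "targets": [
    [-0.1, 0, 0.15, 0, 0],
    [-0.1, 0, 0.3, 0, 0],
    [-0.1, 0, 0.3, 0, 0]
  ]
}}

```text
time: 3.95
position: [0.4914, 0.3204, 0.0729]
tool_rot: [-0.035, 0.999, -0.0, -0.0]
ft_force: [-3.2, -1.6, 8.1]
grip_width: 0.0007
```

Call:
{"api": "arm_command", "payload": {
  "targets": [
    [0, 0, 0.15, 0, 0],
    [0, 0, 0.25, 0, 0],
    [0, 0, 0.25, 0, 0]
  ]
}}

```text
time: 4.32
position: [0.4914, 0.3205, 0.0727]
tool_rot: [-0.035, 0.999, 0.0, 0.0]
ft_force: [-6.0, -2.4, 22.6]
grip_width: 0.0007
```

It's at a hard stop: 22 N at z = 0.0727. I'll lift straight off and check.

Call:
{"api": "arm_command", "payload": {
  "targets": [
    [0, 0, -1.5, 0, 0],
    [0, 0, -6, 0, 0],
    [0, 0, -12, 0, 0],
    [4, 0, -18, 0, 0],
    [10, 0, -20, 0, 0]
  ]
}}

```text
time: 4.95
position: [0.4022, 0.315, 0.2692]
tool_rot: [-0.034, 0.999, 0.002, 0.004]
ft_force: [0.6, 0.3, -0.2]
grip_width: 0.0003
```

Run:
```python
from h import *
p,d,m=snap('side','side4'); a=cv2.resize(cv2.cvtColor(p[140:220,220:340],cv2.COLOR_RGB2BGR),None,fx=5,fy=5)
p,d,m=snap('scene','scene4'); b=cv2.resize(cv2.cvtColor(p[140:220,350:470],cv2.COLOR_RGB2BGR),None,fx=5,fy=5)
cv2.imwrite('pics/c4.png',cv2.resize(np.vstack([a,b]),None,fx=.74,fy=.74,interpolation=cv2.INTER_AREA))
p,d,m=snap('wrist','wrist4');P=cloud(m,d)
near=(P[...,0]>.40)&(P[...,0]<.56)&(abs(P[...,1]-.321)<.014)&(P[...,2]>.05)&(P[...,2]<.16)
for x in np.arange(.43,.57,.01):
    s=P[near&(P[...,0]>=x)&(P[...,0]<x+.01)]
    if len(s): print(round(x,3),len(s),np.round([np.median(s[:,2]),s[:,2].max()],4))
p,d,m=load('scene4');P=cloud(m,d);hsv=cv2.cvtColor(p,cv2.COLOR_RGB2HSV)
roi=(P[...,0]>.35)&(P[...,0]<.8)&(P[...,1]>-.2)&(P[...,1]<.2)
k=roi&(cv2.inRange(hsv,(4,150,80),(15,255,255))>0)&(P[...,2]>.18); print('lug',k.sum(),np.median(P[k],0),P[k].min(0),P[k].max(0))
shift([.536,-.021,.30])
```

```text
0.44 176 [0.0626 0.0681]
0.45 181 [0.067 0.075]
0.46 134 [0.0736 0.0763]
0.47 26 [0.0718 0.0734]
lug 66 [ 0.5467615  -0.02429175  0.20600936] [ 0.5301925  -0.02808968  0.18060119] [ 0.5570009  -0.01401829  0.22020866]
pos [0.39788031 0.31417676 0.26762483] tool x yaw -3.0704831543845583 shift cm [-11.4  -34.41  -3.25]
```

View pics/c4.png

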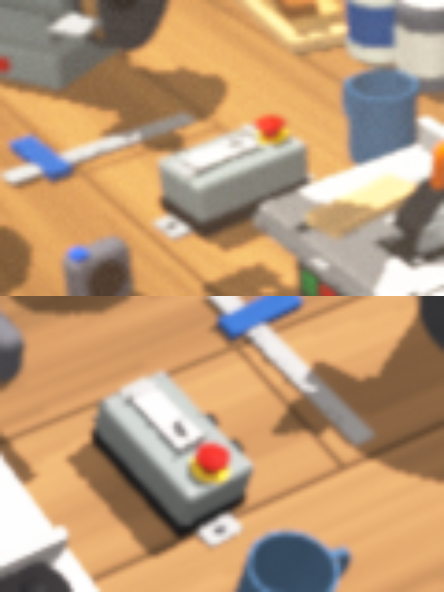

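Both views show the hasp lying flat over the button, with the staple showing through its slot. Now the guard: the lug's middle should be near (0.543, -0.0215), which agrees with the fence and table.

Call:
{"api": "arm_command", "payload": {
  "targets": [
    [-2, -6, -3, 0.07, 4.5],
    [-4, -12, -3, 0.07, 4.5],
    [-6, -18, -3, 0.07, 4.5],
    [-9, -24, -3, 0.07, 4.5],
    [-11, -30, -3, 0.07, 4.5]
  ]
}}

```text
time: 5.72
position: [0.5269, 0.0322, 0.2951]
tool_rot: [0.001, 1.0, 0.0, 0.0]
ft_force: [1.1, 0.6, 0.4]
grip_width: 0.0407
```

Run:
```python
from h import *
p,d,m=snap('wrist','wrist5');P=cloud(m,d);hsv=cv2.cvtColor(p,cv2.COLOR_RGB2HSV)
k=(cv2.inRange(hsv,(4,150,80),(15,255,255))>0)&(P[...,2]>.17)&(P[...,0]>.5); print('lug',k.sum(),np.median(P[k],0),P[k].min(0),P[k].max(0))
shift([.543,-.0215,.29])
```

```text
lug 492 [ 0.52984476 -0.02167384  0.21627005] [ 0.52291649 -0.03788801  0.17918276] [ 0.55528265 -0.01584834  0.22113468]
pos [0.53098246 0.02442249 0.29518778] tool x yaw 3.1354201031576694 shift cm [-1.23 -4.58  0.56]
```

View pics/wrist5.png

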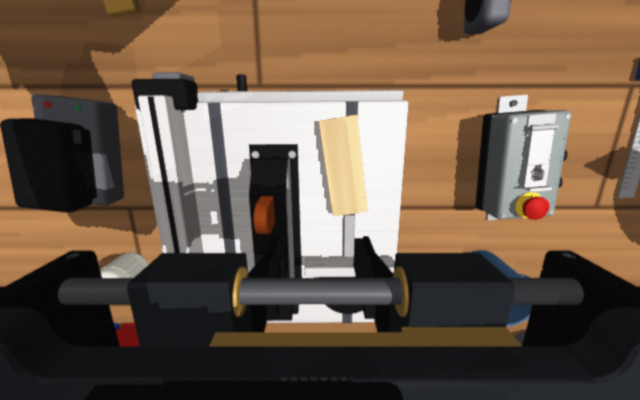

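The wrist view shows the lug at about (264,215) on the guard, and the hasp shut on the box at (540,150). Refining the lug's position.

Run:
```python
from h import *
p,d,m=load('wrist5');P=cloud(m,d);hsv=cv2.cvtColor(p,cv2.COLOR_RGB2HSV)
k=(cv2.inRange(hsv,(4,120,60),(16,255,255))>0); k[:180]=0;k[250:]=0;k[:,:240]=0;k[:,300:]=0
for lo,hi in [(.16,.19),(.19,.205),(.205,.215),(.215,.225)]:
    Q=P[k&(P[...,2]>lo)&(P[...,2]<hi)]; print(lo,len(Q),np.round(np.percentile(Q,[3,50,97],axis=0),4).tolist())
t=(abs(P[...,2]-.125)<.004)&(P[...,0]>.38)&(abs(P[...,1])<.2)&(hsv[...,1]<50)
print(np.percentile(P[t],[.5,99.5],axis=0))
k2=(hsv[...,2]<60)&(abs(P[...,2]-.18)<.008)&(abs(P[...,1]+.02)<.05); print(np.percentile(P[k2],[1,50,99],axis=0))
v,u=np.nonzero(k); print(u.min(),u.max(),v.min(),v.max()); print(onz(m,(u.min()+u.max())/2,v.min(),.205))
```

```text
0.16 100 [[0.523, -0.0379, 0.179], [0.5265, -0.0216, 0.1835], [0.5512, -0.016, 0.1898]]
0.19 138 [[0.5231, -0.0273, 0.1905], [0.5254, -0.0163, 0.1985], [0.548, -0.016, 0.2049]]
0.205 159 [[0.5236, -0.0271, 0.2053], [0.5266, -0.019, 0.2113], [0.5484, -0.016, 0.2149]]
0.215 285 [[0.5275, -0.0274, 0.2156], [0.5355, -0.0216, 0.2182], [0.5462, -0.0162, 0.2204]]
[[ 0.41491324 -0.16993049  0.12197427]
 [ 0.71812727  0.12580455  0.12850806]]
[[ 0.51269811 -0.04000499  0.17220825]
 [ 0.55262422 -0.01576892  0.17952499]
 [ 0.66850941  0.00141206  0.18136167]]
253 273 196 233
[ 0.51588674 -0.02096166  0.205     ]
```

Call:
{"api": "arm_command", "payload": {
  "targets": [
    [-1.0, -4.6, 0.5, 0, 4.5],
    [-1.0, -4.6, 0.5, 0, 4.5],
    [-1.0, -4.6, 0.5, 0, 4.5]
  ]
}}

```text
time: 6.15
position: [0.5349, -0.0112, 0.29]
tool_rot: [0.001, 1.0, 0.0, -0.001]
ft_force: [-0.2, 1.4, 0.3]
grip_width: 0.0445
```

Run:
```python
from h import *
p,d,m=snap('wrist','wrist6');P=cloud(m,d);hsv=cv2.cvtColor(p,cv2.COLOR_RGB2HSV)
k=(cv2.inRange(hsv,(4,120,60),(16,255,255))>0); k[:180]=0;k[270:]=0;k[:,:290]=0;k[:,350:]=0
for lo,hi in [(.16,.19),(.19,.205),(.205,.215),(.215,.225)]:
    Q=P[k&(P[...,2]>lo)&(P[...,2]<hi)]; print(lo,len(Q),np.round(np.percentile(Q,[3,50,97],axis=0),4).tolist() if len(Q) else '')
shift([.54,-.0215,.188])
```

```text
0.16 67 [[0.5232, -0.0309, 0.1785], [0.5237, -0.0269, 0.1803], [0.5545, -0.0166, 0.1879]]
0.19 64 [[0.5232, -0.0278, 0.1905], [0.5235, -0.022, 0.1975], [0.5237, -0.0163, 0.2047]]
0.205 127 [[0.5237, -0.0274, 0.2057], [0.5256, -0.0214, 0.2119], [0.5485, -0.0162, 0.2148]]
0.215 290 [[0.5278, -0.0273, 0.2154], [0.5359, -0.0221, 0.2182], [0.5464, -0.0162, 0.2201]]
pos [ 0.53476489 -0.01062202  0.29021129] tool x yaw 3.1410952152064078 shift cm [-0.53 -1.09 10.22]
```

View pics/wrist6.png

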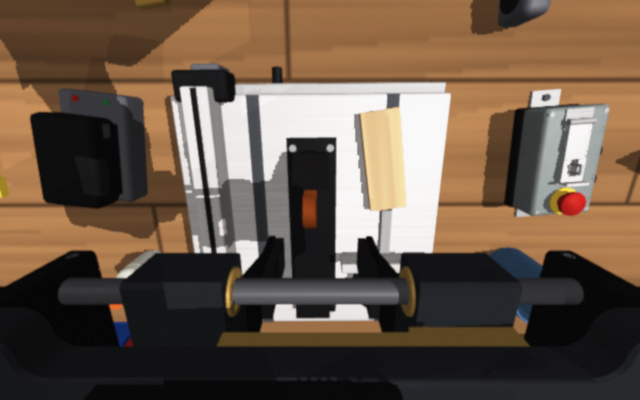

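Lug centre is at about (0.538, -0.0217). I'll line up above it and start down.

Call:
{"api": "arm_command", "payload": {
  "targets": [
    [-0.4, -1.1, 2, 0, 4.5],
    [-0.4, -1.1, 3.5, 0, 4.5],
    [-0.4, -1.1, 3.5, 0, 4.5]
  ]
}}

```text
time: 6.58
position: [0.5376, -0.0209, 0.2544]
tool_rot: [-0.0, 1.0, 0.001, -0.002]
ft_force: [0.5, -0.4, 0.2]
grip_width: 0.0451
```

Run:
```python
from h import *
shift([.5385,-.0217,.188])
```

```text
pos [ 0.53761398 -0.02092859  0.25437277] tool x yaw -3.1412740851658247 shift cm [-0.11 -0.09  6.64]
```

Call:
{"api": "arm_command", "payload": {
  "targets": [
    [-0.1, -0.1, 2.5, 0, 4.5],
    [-0.1, -0.1, 5, 0, 4.5],
    [-0.1, -0.1, 6.5, 0, 4.5],
    [-0.1, -0.1, 6.5, 0, 4.5]
  ]
}}

```text
time: 7.08
position: [0.5393, -0.0228, 0.1901]
tool_rot: [0.0, 1.0, 0.0, -0.001]
ft_force: [-0.2, 0.3, -0.4]
grip_width: 0.0456
```

Run:
```python
from h import *
p,d,m=snap('side','side7'); a=cv2.resize(cv2.cvtColor(p[130:230,270:420],cv2.COLOR_RGB2BGR),None,fx=4,fy=4)
p,d,m=snap('wrist','wrist7');cv2.imwrite('pics/side7c.png',a)
shift([.5385,-.0217,.188]);print(robot.get_obs()['ft_force'])
```

```text
pos [ 0.54047138 -0.02319923  0.19137671] tool x yaw 3.141096646400416 shift cm [0.2  0.15 0.34]
[-0.19333298 -0.39792614 -0.55578983]
```

View pics/side7c.png

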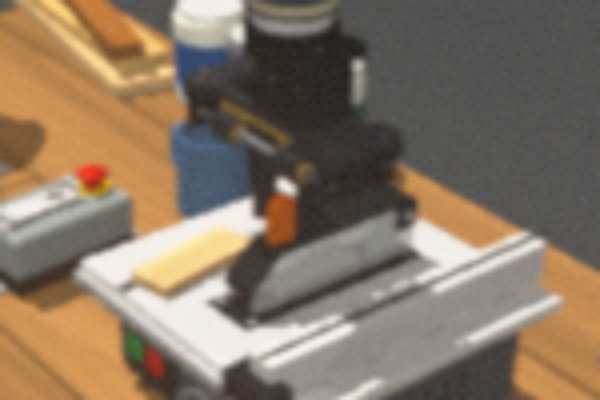

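View pics/wrist7.png

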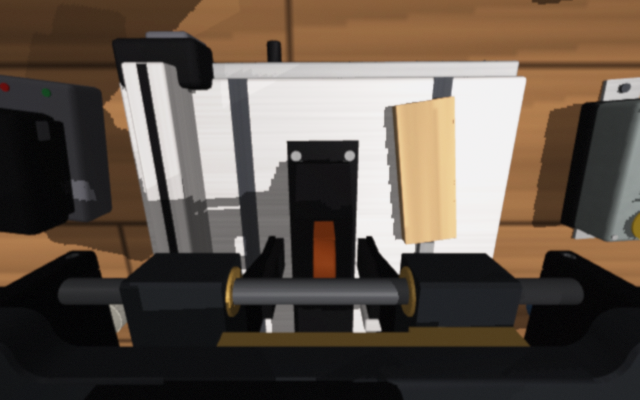

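The lug (column 324) lies centred between the fingers, mid-column 320. Closing on it.

Call:
{"api": "arm_command", "payload": {
  "targets": [
    [0.1, 0.1, 0.2, 0, 4.0],
    [0.1, 0.1, 0.2, 0, 2.5],
    [0.1, 0.1, 0.2, 0, 0.5],
    [0.1, 0.1, 0.2, 0, 0.5],
    [0.1, 0.1, 0.2, 0, 0.5]
  ],
  "newtons": 30
}}

```text
time: 7.8
position: [0.5389, -0.021, 0.1888]
tool_rot: [0.001, 1.0, 0.001, 0.0]
ft_force: [0.3, 4.5, 1.8]
grip_width: 0.0115
```

Run:
```python
from h import *
o=robot.get_obs();print(o['ft_force'],o['grip_width'])
a=shift([.5385,-.0217,.188]); p=o['position']
g=p+[0,0,.019]; 
h=np.array([.5375+.125,0,.167]); r=np.array([g[0]-h[0],g[2]-h[2]]); print(r)
for t in np.radians([0,5,10,15,20,25,30,35,40,45]):
    # rising front: rotate (-x) up : clockwise seen with x right z up
    n=np.array([r[0]*np.cos(t)+r[1]*np.sin(t),-r[0]*np.sin(t)+r[1]*np.cos(t)]); dd=(n-r)*100
    print(int(round(np.degrees(t))),'tool dx',round(-dd[0],2),'dz',round(-dd[1],2))
```

```text
[0.29870589 4.47092349 1.75364259] 0.011484990005724817
pos [ 0.53889477 -0.02100334  0.18876469] tool x yaw 3.1403345737131425 shift cm [ 0.04 -0.07  0.08]
[-0.12360523  0.04076469]
0 tool dx -0.0 dz -0.0
5 tool dx -0.4 dz -1.06
10 tool dx -0.9 dz -2.08
15 tool dx -1.48 dz -3.06
20 tool dx -2.14 dz -3.98
25 tool dx -2.88 dz -4.84
30 tool dx -3.69 dz -5.63
35 tool dx -4.57 dz -6.35
40 tool dx -5.51 dz -6.99
45 tool dx -6.5 dz -7.55
```

Call:
{"api": "arm_command", "payload": {
  "targets": [
    [-0.2, 0, -0.5, 0, 0.5],
    [-0.4, 0, -1.06, 0, 0.5],
    [-0.65, 0, -1.6, 0, 0.5],
    [-0.9, 0, -2.1, 0, 0.5],
    [-0.9, 0, -2.1, 0, 0.5]
  ]
}}

```text
time: 8.43
position: [0.5464, -0.021, 0.2091]
tool_rot: [0.0, 1.0, 0.001, -0.002]
ft_force: [-1.1, 5.0, -3.3]
grip_width: 0.0115
```

Run:
```python
from h import *
p,d,m=snap('side','side8'); a=cv2.resize(cv2.cvtColor(p[130:230,270:420],cv2.COLOR_RGB2BGR),None,fx=4,fy=4)
cv2.imwrite('pics/side8c.png',a); shift([.5385,-.0217,.188])
```

```text
pos [ 0.54636655 -0.0209622   0.20910112] tool x yaw 3.1412428282628158 shift cm [ 0.78 -0.08  2.11]
```

View pics/side8c.png

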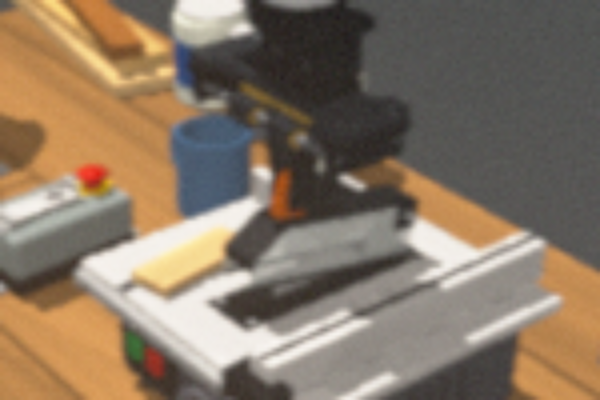

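The guard's front is rising and the forces are small. I'll continue along the arc.

Call:
{"api": "arm_command", "payload": {
  "targets": [
    [-0.55, 0, -1.0, 0, 0.5],
    [-1.2, 0, -1.9, 0, 0.5],
    [-2.0, 0, -2.8, 0, 0.5],
    [-2.8, 0, -3.55, 0, 0.5],
    [-2.8, 0, -3.55, 0, 0.5]
  ]
}}

```text
time: 9.1
position: [0.5738, -0.0208, 0.2458]
tool_rot: [0.0, 1.0, 0.001, -0.003]
ft_force: [-4.5, 5.7, 1.8]
grip_width: 0.0119
```

Call:
{"api": "arm_command", "payload": {
  "targets": [
    [-0.45, 0, -0.4, 0, 0.5],
    [-0.9, 0, -0.75, 0, 0.5],
    [-1.8, 0, -1.35, 0, 0.5],
    [-2.8, 0, -1.9, 0, 0.5],
    [-2.8, 0, -1.9, 0, 0.5]
  ]
}}

```text
time: 9.72
position: [0.6024, -0.0206, 0.2654]
tool_rot: [0.0, 1.0, 0.001, -0.002]
ft_force: [-4.6, 7.0, 3.8]
grip_width: 0.0121
```

Run:
```python
from h import *
p,d,m=snap('side','side9'); a=cv2.resize(cv2.cvtColor(p[110:210,270:420],cv2.COLOR_RGB2BGR),None,fx=4,fy=4)
cv2.imwrite('pics/side9c.png',a); shift([.5385,-.0217,.188])
o=robot.get_obs();print(o['ft_force'],o['grip_width']);g=o['position']
r=np.array([-(g[0]-.6625),g[2]+.019-.167]); print(np.hypot(*r),np.degrees(np.arctan2(r[1],r[0])-np.arctan2(.0408,.1236)))
snap('scene','scene9')
```

```text
pos [ 0.60237018 -0.02058184  0.26535394] tool x yaw 3.1415417887023374 shift cm [ 6.36 -0.13  7.76]
[-4.40612284  6.96382534  3.16031394] 0.011754277436713924
0.13186183512327165 44.60239666168762
```

View pics/side9c.png

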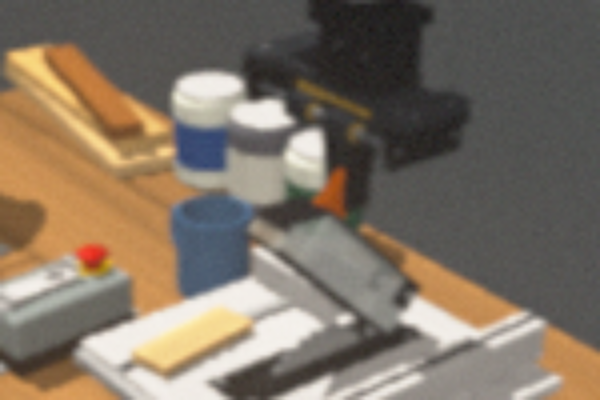

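View pics/scene9.png

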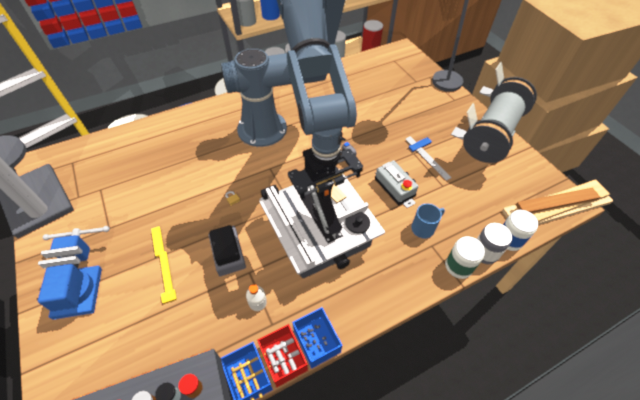

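The side view shows the guard open, with the lug held near (330,190). The hasp is still shut at about (397,182) in the scene view. I'll check the angle independently with depth and confirm it holds still.

Run:
```python
from h import *
p,d,m=snap('wrist','wrist10')
for f in ['side9','scene9','wrist10']:
    p,d,m=load(f);P=cloud(m,d);hsv=cv2.cvtColor(p,cv2.COLOR_RGB2HSV)
    k=(hsv[...,2]<80)&(abs(P[...,1]+.0215)<.017)&(P[...,0]>.50)&(P[...,0]<.66)&(P[...,2]>.18)&(P[...,2]<.28)
    k&= (P[...,2]-.167) < (.6625-P[...,0])+.025+.012   # near the expected top face only
    Q=P[k]
    if len(Q)<20: print(f,len(Q));continue
    vx,vy,x,y=cv2.fitLine((Q[:,[0,2]]*1000).astype(np.float32),cv2.DIST_HUBER,0,.01,.01).ravel(); print(f,len(Q),'slope deg',np.degrees(np.arctan2(vy,vx)))
    b=(abs(P[...,0]-.52)<.07)&(abs(P[...,1]-.321)<.015)
    if b.sum()>10: print('hasp strip z max',np.nanpercentile(P[b][:,2],[50,98]))
shift([.6,0,.2])
```

```text
side9 66 slope deg -1.6960669
hasp strip z max [0.07230468 0.08858436]
scene9 307 slope deg -44.931408
hasp strip z max [0.0702051 0.0873703]
wrist10 6938 slope deg -4.019053
hasp strip z max [0.07171749 0.08710406]
pos [ 0.60237661 -0.02058935  0.26539253] tool x yaw 3.1414898793952055 shift cm [0.22 2.04 6.55]
```

Call:
{"api": "arm_command", "payload": {
  "targets": [
    [0, 0, 0, 0, 0.5],
    [0, 0, 0, 0, 0.5],
    [0, 0, 0, 0, 0.5],
    [0, 0, 0, 0, 0.5],
    [0, 0, 0, 0, 0.5]
  ]
}}

```text
time: 10.5
position: [0.6024, -0.0206, 0.2653]
tool_rot: [0.0, 1.0, 0.001, -0.002]
ft_force: [-4.4, 6.3, 3.0]
grip_width: 0.0119
```

View pics/wrist10.png

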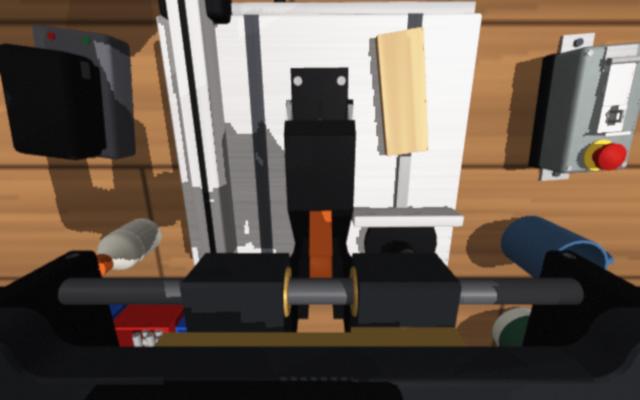

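Run:
```python
from rig import robot
print(robot.hand_in())
```

```text
the job is handed in; nothing more can be done
None
```

The saw is locked off with the hasp flat over the staple. The blade guard is open at about 45 degrees, and the gripper is still holding it by the lug. I swung the hasp shut first and only then raised the guard.

- **Hasp:** it pressed against a hard stop at 22 N. Afterwards the pictures show it flat, with the staple through its slot, and the strap measured about 72 mm above the bench.
- **Guard angle:** the arm's position gives 44.6°, and a depth fit from the scene camera gives 44.9°. The same fit gave useless values from the side (-1.7°) and wrist (-4.0°) views, probably because it picked up gripper or hood-front surfaces, so I did not use those.
- **Holding:** the pose stayed still over the last five rows (0.6 s). The grip was 12 mm wide at 30 N. About 8 N was left on the wrist, mostly sideways.
- **Everything else:** the last pictures show the offcut and the things around the saw where they were, and the blade was not touched. The job was handed in at about 10.5 s.

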